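# Fit the second bending roll on its splined shaft and lock it

## Robot

A 6-joint arm with a two-finger parallel gripper is mounted at the origin on a cart in front of the work surface, level with it; the furniture and walls round the work are solid. World frame = base frame: x ahead of the robot, y to its left, z up, the work surface at z = 0. Lengths are in m, angles in rad, forces in N, time in s.
With the tool pointing down it reaches from about 0.3 to 0.875 m from the base axis. Payload 6.4 kg.
Tool frame: the origin (TCP) lies midway between the tips of the shut fingers; the grasp point (between the pads) lies 19 mm behind it (ctrl.hold_point_z is the distance from the TCP to the grasp point, in m); z points along the fingers, y is the line along which they close (so a half turn about z gives the same grasp; the last joint's range is limited). The gripper opens to 85 mm and grips with 20 to 120 N. Pads are 22 mm wide; open, the fingers measure 114 mm over their backs; the gripper's body (76 mm by 85 mm) begins 54 mm behind the grasp point. The pads swing forward as they close: fully open they stand 13 mm farther back than shut.
Start: joints at [0.904, 0.181, 1.607, -0, 1.354, -0.206], TCP at [0.256, 0.515, 0.231] pointing down, gripper open.
Joint ranges: [-2.99, 2.99], [-0.89, 2.07], [0.3, 2.58], [-1.14, 4.28], [0, 2.63], [-3.12, 3.12]. Speed limits (rad/s): [2.57, 2.57, 3.01, 3.14, 3.14, 3.14].

## Interface

Orientations are given as a unit quaternion [w, x, y, z].
In Python, from bench import ctrl gives the robot as it stands.
- The arm moves only by the tool carry_out, never from a script. Its argument "plan" is text: rows parted by semicolons, each of 6 numbers parted by spaces: the shift along the tool's x, y, z as a fraction of full scale, then the turn, a rotation vector about the tool's x, y, z as a fraction of full scale. A call has exactly 8 rows; each row shifts and turns the commanded pose from where the row before left it, along the tool's axes as they then stand; what a row does not reach is not made up. Full scale, the value 1, is 40 mm for a shift and 0.1 rad for a turn. A row lasts 1/12 s, in which the tool goes at most 41.7 mm and 7.16 degrees, less where a joint would pass 70% of its speed; a pose out of reach is approached as far as the arm can. A call with a number of a shift or a turn outside -1 to 1 is refused whole. A call with a gripper value outside its range is refused whole. "claw" is the gripper's target within -1 to 1 (shut at 1, half-way at 0, fully open at -1), set as the call begins (left out, the last holds). The fingers move at their own pace and stop on an object; the grip force is fixed at half the most. Time passes only in rows, so rows that do not move let the fingers close, or fill a call up. It gives the time, the measured TCP pose, the force, the opening and the grip force at its end, in the units of the state.
- ctrl.get_obs(): the state, without advancing time (a new reading comes with each control period).
- ctrl.camera(name): name is "scene" or "top" or "wrist"; returns a dict with "pixels" (400x640x3 uint8, red, green, blue), "mtx" (3x3 intrinsics, pixels), "k1" (the pictures are not rectified: a ray, as slopes to the right and down, at radius r is drawn at 1 + k1 r^2 times it, then the intrinsics apply), "R" (3x3) and "t" (3): a world point X has camera coordinates R X + t. Camera axes: x right, y down, z forward; pixel columns grow to the right and rows downward; lengths in m; the calibration is good to about 2 mm. A picture is of the moment at which its call begins. There is no depth.
- ctrl.hand_in(): hands the job in; it is judged then, once.
The state is a dict: "time_s": time; "q": joint angles; "dq": joint speeds; "joint_efforts": joint torques, N m; "eef_pos": TCP position; "eef_rot": TCP orientation; "wrist_force": force on the tool from outside, world axes, zero at the start; "torque": the same for the moment, N m; "opening": opening from 0.0 (shut) to 1.0 (fully open); "grasp_force": force on a finger pad.
Only numpy, scipy, OpenCV 4.12 (cv2) and the standard library are available. Lean on these libraries where they do the work, as an engineer would, in place of code of your own. Each camera call takes 0.05 s, during which the arm holds its last target. There are 200 camera calls.

## Task

Set up the ring bender for tube: put the loose grooved steel roll, hub upward, on the bare splined shaft, turning it under light pressure until it drops over the teeth and sits fully home on its collar. Then drop the yellow lock plate's keyhole over the shaft's head and slide it along until the neck is in the closed end of the slot, flat on the hub, just as on the roll beside it. Leave the other things on the bench where they lie.

Things in the scene. Friction and masses are not known exactly. Their poses are not given: they have to be found in the camera images.
- roll_grip (a point): Grip point of the loose grooved steel roll (84 mm across, 30 mm high, a 60 mm hub 40 mm high on top; 70 mm overall, 0.4 to 0.65 kg): on its axis, 52 mm above its underside, 22 mm above the shoulder under the hub. z up the roll. Hold the hub by its two flats, 52 mm apart, 30 mm wide, square to this frame's y.
- roll_foot (a point): Centre of the roll's underside, on its axis, 52 mm below roll_grip; same axes. The bore, open at both ends, has six straight keyways 11 mm wide, 42 mm across their floors, the first toward +x, the others every 60 degrees; 31 mm across the lands between them.
- shaft_seat (a point): Bare splined shaft on the bender: middle of its dark collar, 60 mm above the bench, where the roll's underside rests. z up. Six teeth 60 degrees apart, 8.2 mm wide, 40 mm across tips, rise 24 mm above the collar, at any angle: this frame's x tells nothing of it. The shaft does not turn. A roll out of step stops on the teeth, 24 mm high; pressed and turned it drops within 60 degrees (play 4 degrees either way).
- shaft_neck (a point): Point on that shaft's axis 70 mm above the collar: the level of the hub's top face once the roll is home. Above the teeth the shaft is plain, 29 mm thick, tapering in from 63 to 68 mm above the collar to a neck 14 mm thick; its head, 24 mm across, spans 79 to 87 mm, so the neck is free for 9 mm above the hub.
- plate_grip (a point): Centre of the black grip of the loose yellow lock plate (plate 90 x 56 x 5 mm, flat on the bench, about 0.18 kg). The grip stands on the plate near one end: 26 mm along x, 12 mm thick along y, 46 mm high; this point is 28 mm above the plate's underside. x points from the grip toward the keyhole, z up.
- plate_slot (a point): Centre of the closed end of the keyhole's slot (18 mm wide), 30 mm from the grip along +x, 2.5 mm above the plate's underside; axes as plate_grip. The keyhole's round hole, 30 mm across, is centred 24 mm farther along +x. To lock: round hole over the shaft's head, plate down on the hub, then 24 mm along the plate's own +x. Any heading of the plate will do.
- bender: Ring bender, fixed: blue case 284 mm wide (y), 262 mm deep, top 54 mm above the bench, crank in front (-x); origin at bench height. Its two driven shafts stand 45 mm in front of the origin, 75 mm left and right of it; the pressure roll, its top 133 mm above the bench, is 85 mm behind the origin.
- fitted_roll: The other driven shaft with its roll and yellow lock plate already fitted, fixed: an example of the finished state, 150 mm from the bare shaft; top of its black grip 181 mm above the bench. Origin on the shaft's axis at its collar.
- flat_roll: Another loose roll of the set, brass coloured, with a wide shallow groove, 84 mm across, 70 mm high; origin under its centre. Not wanted now.
- tape_measure: Yellow tape measure, 71 mm; a bystander.
- marker_pen: White marker pen with a red cap, 139 mm; a bystander.
- roll: The roll of roll_grip as a body; origin at roll_foot.
- lock_plate: The lock plate of plate_grip as a body; origin on its underside below plate_slot.
Not all that is in view belongs to the job. What is shaped like the lock_plate but purple or red is not meant.

How it is judged:
On the way, in this order (a step that is already met when the one before it is completed fails the run):
1. the roll sits fully home on the splined shaft (horizontal distance between roll_foot and shaft_seat below 0.004 m and z of roll_foot in the frame of shaft_seat between -0.003 and 0.003 m and angle between roll_foot's own z axis and vertical below 0.05 rad), for 0.2 s.
2. the lock plate is under the shaft's head, the neck at the closed end of its slot (horizontal distance between plate_slot and shaft_neck below 0.007 m and z of plate_slot in the frame of shaft_neck between -0.001 and 0.008 m and angle between plate_slot's own z axis and vertical below 0.1 rad), for 0.2 s.
At the end, for the whole second after the job is handed in: Roll home on the shaft: underside centre within 4 mm of the axis and 3 mm of the collar, upright within 0.05 rad. Lock plate on the hub under the head: slot centre within 7 mm of the axis, mid-thickness -1 to 8 mm above the seated hub's top, level within 0.1 rad. Both at rest (all of step 1 and all of step 2 and linear speed of each of roll, lock_plate below 0.02 m/s); the robot touches nothing.
It fails at once if a bystander is pushed more than 30 mm from its place (distance of any of flat_roll, tape_measure, marker_pen from where it was at the start of the episode above 0.03 m).
It also fails if it takes over 72 s, if anything falls off the work surface, if the arm or the gripper's body presses on something with over 40 N, if the wrist force passes 120 N, or if a joint passes its speed limit or range.

## Working session

There is one attempt and no reset: what is moved stays moved. The work goes in short steps, Python scripts to look and compute and a tool call to move; the robot and the scene stay as the last step left them, time stands still between calls to the robot, and variables do not carry over. Pictures are saved under pics/ and viewed, at most 10 in all, crops included, and the job is handed in when it is done.

Besides the shell and the picture viewer there is one more tool, called after ">>>" in YAML: its name, and indented under it one key for each argument. carry_out: Moves the arm, as the interface text tells. Shift numbers are shares of 40 mm and turn numbers shares of 0.1 rad, none past 1 either way. Its arguments: {"type":"object","properties":{"plan":{"type":"string"},"claw":{"type":"number"}},"required":["plan"]}

```bash
mkdir -p pics; cat > h.py <<'E'
import numpy as np, cv2
from bench import ctrl
from scipy.spatial.transform import Rotation as Rn
def snap(n,f):
    c=ctrl.camera(n); cv2.imwrite('pics/'+f,c['pixels'][:,:,::-1]); 
    np.savez('pics/'+f+'.npz',**{k:np.array(v) for k,v in c.items()}); return c
def load(f): return dict(np.load('pics/'+f+'.npz'))
def ray(c,u,v):
    m=c['mtx']; d=np.array([(u-m[0,2])/m[0,0],(v-m[1,2])/m[1,1]]); k=float(c['k1']); s=d.copy()
    for _ in range(20): s=d/(1+k*(s@s))
    R=np.array(c['R']); t=np.array(c['t']); return -R.T@t, R.T@np.r_[s,1]
def atz(c,u,v,z):
    o,d=ray(c,u,v); return o+d*(z-o[2])/d[2]
def proj(c,X):
    p=np.array(c['R'])@np.array(X)+np.array(c['t']); s=p[:2]/p[2]; s=s*(1+float(c['k1'])*(s@s)); m=c['mtx']
    return np.array([m[0,0]*s[0]+m[0,2],m[1,1]*s[1]+m[1,2]])
def Rt():
    o=ctrl.get_obs(); q=o['eef_rot']; return np.array(o['eef_pos']),Rn.from_quat([q[1],q[2],q[3],q[0]]).as_matrix()
E
python3 - <<'E'
from h import *
a=snap('top','top.png');b=snap('scene','sc.png')
print(a['t'],a['R'],a['mtx'],a['k1']);p,R=Rt();print(p,R)
print(ctrl.get_obs())
E
```

```text
[0.06747608 0.5160858  1.32094953] [[-0.00752321 -0.99994011  0.00794858]
 [-0.99482041  0.00667843 -0.10142856]
 [ 0.1013694  -0.00867047 -0.99481107]] [[394.64397917   0.         316.68440373]
 [  0.         394.64397917 196.17807057]
 [  0.           0.           1.        ]] -0.0901183820423471
[0.2552976  0.5146599  0.23047367] [[-8.95724658e-01  4.44608065e-01 -1.00297689e-03]
 [ 4.44609054e-01  8.95723895e-01 -1.22180112e-03]
 [ 3.55167730e-04 -1.54033000e-03 -9.99998751e-01]]
{'time_s': 0.1, 'q': array([ 9.03782436e-01,  1.81455888e-01,  1.60792182e+00,  3.29252588e-05,
        1.35379537e+00, -2.06283491e-01]), 'dq': array([-0.00053775, -0.00206259, -0.00184952,  0.00073136,  0.0015695 ,
       -0.00078776]), 'joint_efforts': array([-6.52787803e-04, -4.45876694e+01, -3.52239811e+01, -3.52139359e-04,
        4.12109366e-03,  4.05761602e-05]), 'eef_pos': array([0.2552976 , 0.5146599 , 0.23047367]), 'eef_rot': array([-3.48749432e-04,  2.28336483e-01,  9.73581956e-01, -7.09270313e-04]), 'wrist_force': array([-0.37766767, -0.97578936,  0.70100807]), 'torque': array([0.00847975, 0.00797379, 0.03396328]), 'grasp_force': 0.0, 'opening': 1.0028789636393793}
```

View pics/top.png

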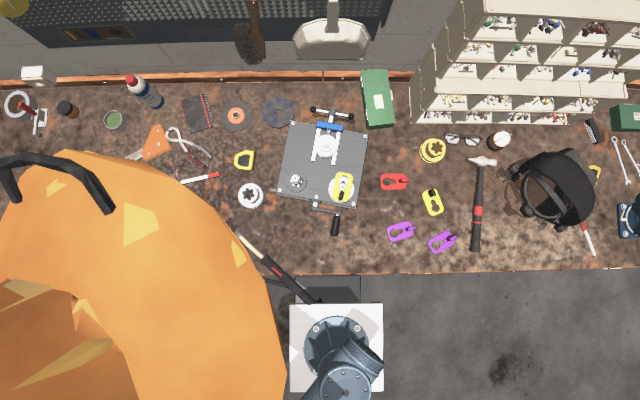

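View pics/sc.png

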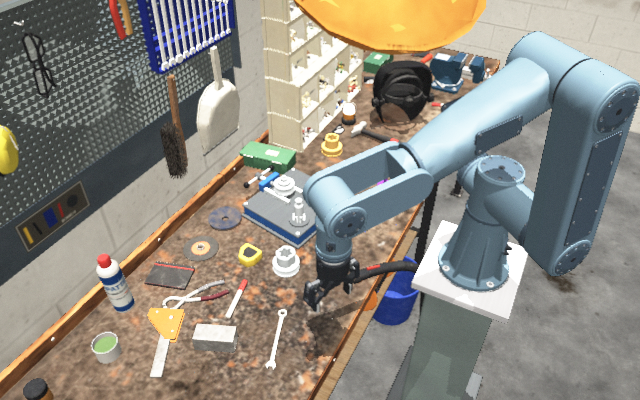

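In the top picture the loose steel roll is at (250,195), with the brass flat_roll at (432,150). The bare shaft is at (297,181) and the fitted roll at (341,187). The plate-shaped things are yellow (432,202), red (393,181) and purple (400,231) and (441,242). The yellow one at (432,202) is the one meant, because the tape measure at (244,159) is a different shape. I'll confirm in one enlarged crop.

```bash
python3 - <<'E'
from h import *
im=cv2.imread('pics/top.png')
a=cv2.resize(im[160:225,225:355],(780,390),interpolation=cv2.INTER_CUBIC)
b=cv2.resize(im[180:225,412:456],(205,210),interpolation=cv2.INTER_CUBIC)
o=np.zeros((600,780,3),np.uint8);o[:390]=a;o[390:,:205]=b
cv2.imwrite('pics/crop1.png',o)
c=load('top.png')
print('cam',ray(c,300,200)[0])
for n,u,v,z in[('roll',250,195,.07),('shaft',297,181,.14),('fit',341,187,.13),('plate',432,202,.01)]:print(n,atz(c,u,v,z))
E
```

```text
cam [0.38001646 0.07547865 1.36590472]
roll [0.51746145 0.2846122  0.07      ]
shaft [0.55317247 0.12613996 0.14      ]
fit [ 0.53457394 -0.01230924  0.13      ]
plate [ 0.49509611 -0.33793539  0.01      ]
```

View pics/crop1.png

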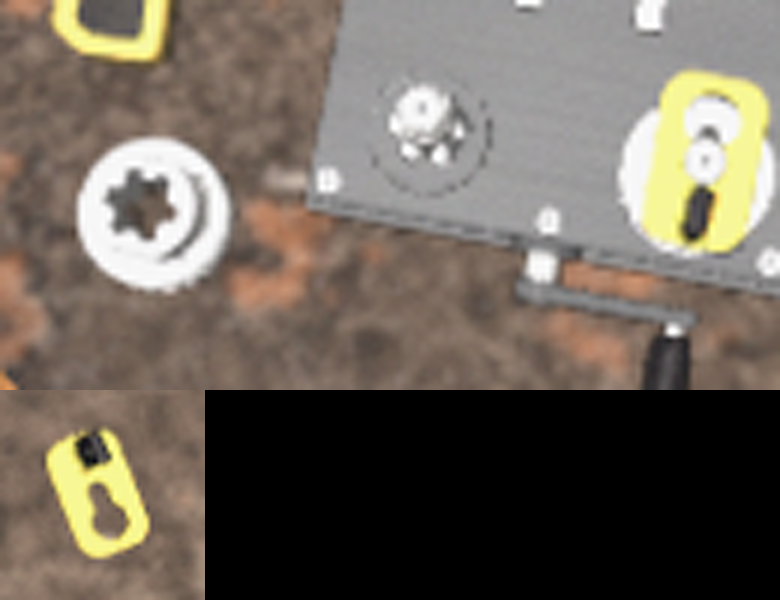

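The crop confirms it: yellow plate with its grip at about (432,192) and its hole at (435,208), so +x runs down the image. The roll's flange centre is at (250.7,195.7), the collar at (296.8,182) and the shaft head at (295.3,178). Next I move over the roll.

>>> carry_out:
  plan: "-1 -0.28 -0.06 0 0 0;-1 -0.28 -0.06 0 0 0;-1 -0.28 -0.06 0 0 0;-1 -0.28 -0.06 0 0 0;-1 -0.28 -0.06 0 0 0;-1 -0.28 -0.06 0 0 0;-0.8 -0.28 -0.06 0 0 0;0 0 0 0 0 0"
  claw: -1

```text
time_s: 0.77
eef_pos: [0.4687, 0.3194, 0.2482]
eef_rot: [0.001, 0.231, 0.973, -0.001]
wrist_force: [0.2, 0.5, -0.2]
opening: 1.002
grasp_force: 0.0
```

```bash
python3 - <<'E'
from h import *
a=snap('wrist','w1.png');b=snap('scene','sc2.png')
p,R=Rt();print(p,R)
o,d=ray(a,320,200);print(o,d)
c=load('top.png')
print('flange',atz(c,250.7,195.7,.03),'collar',atz(c,296.8,182,.06),'head',atz(c,295.3,178,.147),'grip',atz(c,432,192.2,.046),'hole',atz(c,435.4,207.9,.005))
im=b['pixels'][:,:,::-1];cv2.imwrite('pics/x.png',im)
E
```

```text
[0.46506242 0.32272961 0.24759453] [[-8.94301857e-01  4.47462900e-01 -1.06870701e-03]
 [ 4.47463258e-01  8.94302310e-01 -1.09694970e-04]
 [ 9.06662718e-04 -5.76307536e-04 -9.99999423e-01]]
[0.39818721 0.35441933 0.38965046] [ 0.28140609 -0.12069    -0.95217981]
flange [0.51928928 0.28864993 0.03      ] collar [0.561107   0.13012091 0.06      ] head [0.56166638 0.13113445 0.147     ] grip [ 0.52547548 -0.32820774  0.046     ] hole [ 0.47474427 -0.35080917  0.005     ]
```

View pics/w1.png

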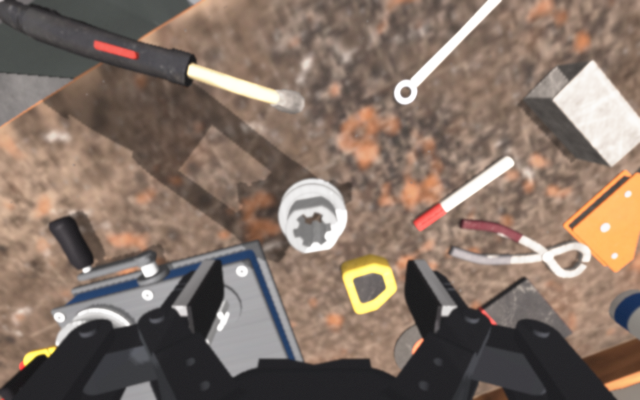

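The wrist picture shows the roll at (313,215), with the tape at (370,283) and the pen at (465,193). To get the flats' heading I rectify the hub's top plane, z = 0.07.

```bash
cat >> h.py <<'E'
def ortho(c,x,y,z,half,ppm):
    # world-aligned view: right=+x, up=+y
    n=int(2*half*ppm); g=np.arange(n)
    M=np.array([[proj(c,[x-half+i/ppm,y+half-j/ppm,z]) for i in g[::8]] for j in g[::8]]).astype(np.float32)
    M=cv2.resize(M,None,fx=8,fy=8,interpolation=cv2.INTER_LINEAR)[:n,:n]
    M=np.roll(M,0)
    A=cv2.remap(c['pixels'],M[...,0],M[...,1],cv2.INTER_CUBIC)[:,:,::-1].copy()
    return A
E
python3 - <<'E'
from h import *
c=load('w1.png')
t=atz(c,313,230,.07);print(t,atz(c,313,213,.03))
A=ortho(c,.52,.287,.07,.06,4000);A=cv2.copyMakeBorder(A,0,0,0,0,0)
for k in range(0,A.shape[0],40): A[k,:8]=A[:8,k]=(0,0,255)
cv2.imwrite('pics/o1.png',A)
E
```

```text
[0.52028377 0.29155006 0.07      ] [0.51552968 0.29381582 0.03      ]
```

View pics/o1.png

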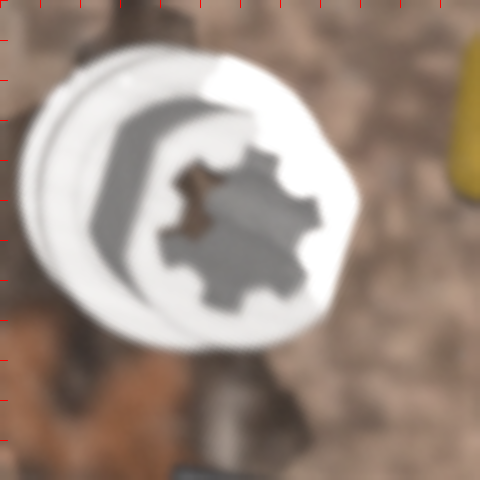

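>>> carry_out:
  plan: "-0.8 -0.07 0 0 0 0;-0.78 -0.07 0 0 0 0;0 0 0 0 0 1;0 0 0 0 0 1;0 0 0 0 0 1;0 0 0 0 0 1;0 0 0 0 0 1;0 0 0 0 0 1"
  claw: -0.65

```text
time_s: 1.53
eef_pos: [0.5171, 0.2923, 0.2476]
eef_rot: [-0.001, 0.507, 0.862, -0.0]
wrist_force: [0.6, 0.2, 0.6]
opening: 0.828
grasp_force: 0.0
```

>>> carry_out:
  plan: "0 0 0.2 0 0 1;0 0 0.2 0 0 1;0 0 0.2 0 0 1;0 0 0.2 0 0 1;0 0 0.2 0 0 1;0 0 0.2 0 0 1;0 0 0.2 0 0 1;0 0 0.2 0 0 0.86"

```text
time_s: 2.2
eef_pos: [0.517, 0.2923, 0.1833]
eef_rot: [-0.0, 0.798, 0.602, -0.0]
wrist_force: [0.4, -0.1, 0.2]
opening: 0.823
grasp_force: 0.0
```

```bash
python3 - <<'E'
from h import *
a=snap('wrist','w2.png')
p,R=Rt();print(p,R.round(4),ctrl.get_obs()['q'],ctrl.get_obs()['opening'])
print([proj(a,[.519,.2895,z]) for z in (.07,.03)])
E
```

```text
[0.51606912 0.29194644 0.18140392] [[ 2.795e-01  9.601e-01 -3.800e-03]
 [ 9.602e-01 -2.795e-01 -7.000e-04]
 [-1.800e-03 -3.400e-03 -1.000e+00]] [3.14554341e-01 2.70022862e-01 1.60440948e+00 5.05054210e-04
 1.27098018e+00 5.97642491e-01] 0.8271001356072948
[array([316.95579455, 199.13601492]), array([316.57010747, 186.78829958])]
```

View pics/w2.png

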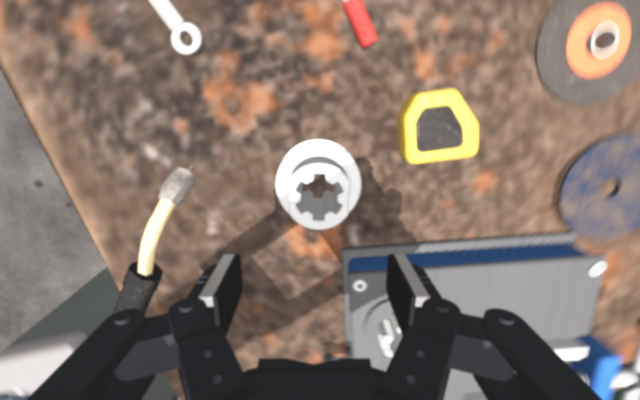

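The hub is centred at (319,199), agreeing with the estimate of (317,199), and its flats are square to the fingers. Descending to grasp.

>>> carry_out:
  plan: "-0.04 0.12 0.7 0 0 0;0 0 0.7 0 0 0;0 0 0.7 0 0 0;0 0 0.7 0 0 0;0 0 0.5 0 0 0;0 0 0.3 0 0 0;0 0 0 0 0 0;0 0 0 0 0 0"

```text
time_s: 2.92
eef_pos: [0.5222, 0.2886, 0.0401]
eef_rot: [-0.0, 0.797, 0.604, -0.0]
wrist_force: [0.0, 0.3, 0.1]
opening: 0.823
grasp_force: 0.0
```

>>> carry_out:
  plan: "0 0 0 0 0 0;0 0 0 0 0 0;0 0 0 0 0 0;0 0 0 0 0 0;0 0 0 0 0 0;0 0 0 0 0 0;0 0 0 0 0 0;0 0 0 0 0 0"
  claw: 1

```text
time_s: 3.58
eef_pos: [0.5238, 0.2888, 0.0423]
eef_rot: [0.0, 0.798, 0.603, 0.001]
wrist_force: [-1.3, 1.7, 6.3]
opening: 0.599
grasp_force: 65.7
```

>>> carry_out:
  plan: "0 0 -0.3 0 0 0;0 0 -0.6 0 0 0;0 0 -0.8 0 0 0;0 0 -0.8 0 0 0;0 0 -0.8 0 0 0;0 0 -0.7 0 0 0;0 0 -0.4 0 0 0;0 0 0 0 0 0"

```text
time_s: 4.25
eef_pos: [0.5251, 0.2885, 0.2217]
eef_rot: [0.002, 0.798, 0.603, 0.004]
wrist_force: [0.6, -0.0, -3.7]
opening: 0.595
grasp_force: 65.0
```

>>> carry_out:
  plan: "-0.5 0.2 0 0 0 0;-0.75 0.3 0 0 0 0;-0.75 0.3 0 0 0 0;-0.75 0.3 0 0 0 0;-0.75 0.3 0 0 0 0;-0.75 0.3 0 0 0 0;-0.7 0.3 0 0 0 0;0 0 0 0 0 0"

```text
time_s: 4.92
eef_pos: [0.5454, 0.0702, 0.2145]
eef_rot: [0.001, 0.799, 0.601, -0.002]
wrist_force: [0.0, 0.5, -5.4]
opening: 0.599
grasp_force: 64.7
```

```bash
python3 - <<'E'
from h import *
a=snap('wrist','w3.png')
p,R=Rt();o=ctrl.get_obs();print(p,R.round(4),o['q'],o['opening'],o['wrist_force'])
print([proj(a,[.5615,.1305,z]) for z in (.147,.06)])
im=cv2.imread('pics/w3.png');x,y=proj(a,[.5615,.1305,.084]).astype(int)
A=ortho(a,.5615,.1305,.084,.04,6000)
big=np.zeros((500,800+0,3),np.uint8);big[:200,:320]=cv2.resize(im,(320,200));big[:480,320:800]=A
cv2.imwrite('pics/o3.png',big)
E
```

```text
[0.54507233 0.07262374 0.21444721] [[ 2.768e-01  9.609e-01 -2.500e-03]
 [ 9.609e-01 -2.768e-01 -7.000e-04]
 [-1.400e-03 -2.200e-03 -1.000e+00]] [-8.28779889e-02  1.42556292e-01  1.68595710e+00 -9.81106241e-04
  1.31553786e+00  1.97836002e-01] 0.5956137995811245 [-0.09461403  0.61449584 -5.04257499]
[array([311.70350061, 125.02406071]), array([312.33079714, 117.53022271])]
```

View pics/o3.png

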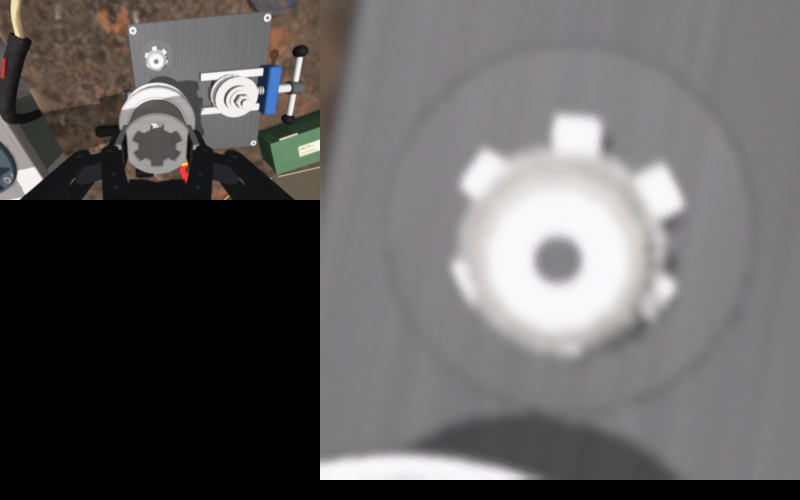

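Teeth seen at 24.5° (mod 60), shaft axis at about (0.562, 0.132), and keyways at about 14°. So I move +62 mm along tool x and turn −0.185 about tool z.

>>> carry_out:
  plan: "0.3 0 0 0 0 0;0.5 0 0 0 0 0;0.5 0 0 0 0 0;0.24 0 0 0 0 0;0 0 0 0 0 -0.9;0 0 0 0 0 -0.95;0 0 0 0 0 0;0 0 0 0 0 0"

```text
time_s: 5.63
eef_pos: [0.5619, 0.136, 0.2154]
eef_rot: [-0.0, 0.739, 0.674, -0.0]
wrist_force: [1.3, -0.2, -5.4]
opening: 0.599
grasp_force: 64.7
```

```bash
python3 - <<'E'
from h import *
for _ in range(3):
  a=snap('wrist','w4.png')
  p,R=Rt();print(p,R[:,0].round(4),R[:,2].round(4)); print('tool delta',R.T@(np.array([.562,.1318,p[2]])-p))
c=load('w3.png')
# bore centre in w3 : dark pixels inside hub, expected position
P,R3=np.array([.545,.0726,.2145]),None
print(proj(c,P+np.array([0,0,.029])))
g=cv2.cvtColor(c['pixels'],cv2.COLOR_RGB2GRAY)[225:345,240:390]
print(g[::8,::6])
E
```

```text
[0.56207473 0.13566115 0.21556428] [ 9.270e-02  9.957e-01 -1.000e-04] [-9.e-04  0.e+00 -1.e+00]
tool delta [-3.85144586e-03  2.83653029e-04 -4.41417505e-08]
[0.56219179 0.13538863 0.21571651] [ 0.0927  0.9957 -0.    ] [-7.e-04  0.e+00 -1.e+00]
tool delta [-3.59095462e-03  1.41867266e-04  8.39798845e-08]
[0.56230627 0.13518121 0.21585898] [ 0.0926  0.9957 -0.    ] [-4.e-04  0.e+00 -1.e+00]
tool delta [-3.39504664e-03  8.00101571e-06  9.54013680e-08]
[311.03486987 292.05186616]
[[105 165 165 162 144  79  84  85  82  83  86  92  99  97  90  86  83  83
   84  82  80 156 168 168 161]
 [140 162 161 148  80  82  83 131 140 150 163 167 168 167 167 159 146 142
  107  82  84 123 156 163 161]
 [151 161 162 130  83 131 152 160 161 161 162 161 162 162 161 162 163 163
  162 141 116  81 149 164 164]
 [156 150 128 101 147 164 163 164 164 164 143 239 229 152 148 165 165 165
  165 165 163 142  98 130 163]
 [134  81 102 156 164 164 166 166 165 165 135 138  96  86  82 165 165 165
  165 164 165 165 142  81 103]
 [ 68  80 113 167 167 150  85  86 142  84  81  83  83  82  83  80  99 144
   84  97 168 169 16
[... 256 characters left out ...]
82  83  83  82  82  82  79  82  82  80
   78 142 153 153 138  15  34]
 [147  35  18 155 157 157 122  80  81  81  83  84  85  84  81  81  81  82
   78 149 157 157 127  16  57]
 [ 21  40  17 158 153  81  78  80  81  79  82  81  83  82  80  83  79  82
   78  78 115 160 116  14  39]
 [ 22  40  17 155 163 140  79  80  82  82  81  84  84  84  82  80  82  82
   78  98 153 161  94  16  31]
 [ 19  40  21 142 158 159 142 130 158 147 129  83  84  84  83 138 155 155
  115 155 161 161 146  17  25]
 [ 23  26  77  95 117 155 155 154 155 154 147  85  83  84  88 154 154 153
  154 154 152 218 197  31  21]
 [ 22  22  93 107  89  76 120 157 158 157 157 156 156 156 158 158 159 158
  155  98 108 116  73  54  22]]
```

>>> carry_out:
  plan: "-0.085 0.02 0 0 0 0;0 0 0.2 0 0 0;0 0 0.3 0 0 0;0 0 0.3 0 0 0;0 0 0.3 0 0 0;0 0 0.2 0 0 0;0 0 0.1 0 0 0;0 0 0 0 0 0"

```text
time_s: 6.45
eef_pos: [0.562, 0.1314, 0.1582]
eef_rot: [-0.001, 0.739, 0.674, -0.001]
wrist_force: [-0.3, 0.9, -5.7]
opening: 0.599
grasp_force: 64.8
```

>>> carry_out:
  plan: "0 0 0.15 0 0 0;0 0 0.15 0 0 0;0 0 0.1 0 0 0;0 0 0.1 0 0 0;0 0 0.1 0 0 0;0 0 0 0 0 0;0 0 0 0 0 0;0 0 0 0 0 0"

```text
time_s: 7.12
eef_pos: [0.5632, 0.1314, 0.1362]
eef_rot: [0.0, 0.739, 0.674, 0.0]
wrist_force: [-1.3, 0.8, -5.2]
opening: 0.596
grasp_force: 64.7
```

>>> carry_out:
  plan: "0 0 0.1 0 0 0;0 0 0.1 0 0 0;0 0 0.1 0 0 0;0 0 0.1 0 0 0;0 0 0.1 0 0 0;0 0 0 0 0 0;0 0 0 0 0 0;0 0 0 0 0 0"

```text
time_s: 7.78
eef_pos: [0.5632, 0.1314, 0.1161]
eef_rot: [0.0, 0.739, 0.674, 0.0]
wrist_force: [-0.1, -0.2, -5.6]
opening: 0.596
grasp_force: 64.6
```

No contact at tooth height, so the roll is already in step. On down to the collar.

>>> carry_out:
  plan: "0 0 0.1 0 0 0;0 0 0.1 0 0 0;0 0 0.08 0 0 0;0 0 0.06 0 0 0;0 0 0.04 0 0 0;0 0 0 0 0 0;0 0 0 0 0 0;0 0 0 0 0 0"

```text
time_s: 8.45
eef_pos: [0.5631, 0.1314, 0.1023]
eef_rot: [0.0, 0.738, 0.674, -0.0]
wrist_force: [-6.3, -2.0, 6.3]
opening: 0.603
grasp_force: 66.0
```

>>> carry_out:
  plan: "0 0 0.04 0 0 0;0 0 0.03 0 0 0;0 0 0 0 0 0;0 0 0 0 0 0;0 0 0 0 0 0;0 0 0 0 0 0;0 0 0 0 0 0;0 0 0 0 0 0"

```text
time_s: 9.12
eef_pos: [0.5632, 0.1314, 0.1022]
eef_rot: [0.0, 0.738, 0.674, -0.0]
wrist_force: [-16.0, -2.6, 26.5]
opening: 0.595
grasp_force: 68.5
```

>>> carry_out:
  plan: "0 0 0 0 0 0;0 0 0 0 0 0;0 0 0 0 0 0;0 0 0 0 0 0;0 0 0 0 0 0;0 0 -0.2 0 0 0;0 0 -0.4 0 0 0;0 0 -0.8 0 0 0"
  claw: -0.65

```text
time_s: 9.78
eef_pos: [0.5603, 0.1312, 0.1512]
eef_rot: [-0.003, 0.739, 0.674, -0.003]
wrist_force: [-0.1, -0.3, -0.5]
opening: 0.825
grasp_force: 0.0
```

>>> carry_out:
  plan: "0 0 -0.9 0 0 0;0 0 -0.9 0 0 0;0 0 -0.8 0 0 0;-0.5 0 0 0 0 0;-0.9 0 0 0 0 0;0 0 0 0 0 0;0 0 0 0 0 0;0 0 0 0 0 0"

```text
time_s: 10.45
eef_pos: [0.5579, 0.0757, 0.2583]
eef_rot: [-0.0, 0.739, 0.674, 0.0]
wrist_force: [0.5, 0.3, 0.6]
opening: 0.824
grasp_force: 0.0
```

```bash
python3 - <<'E'
from h import *
a=snap('wrist','w5.png')
p,R=Rt();print(p,R.round(4),ctrl.get_obs()['q'])
A=ortho(a,.562,.1318,.130,.05,5000)
cv2.imwrite('pics/o5.png',A)
E
```

```text
[0.5578945  0.07613742 0.25809639] [[ 9.090e-02  9.959e-01 -2.000e-04]
 [ 9.959e-01 -9.090e-02  4.000e-04]
 [ 4.000e-04 -2.000e-04 -1.000e+00]] [-7.53788715e-02  1.32389867e-01  1.60730492e+00  4.28981792e-04
  1.40213004e+00  1.55308444e-02]
```

View pics/o5.png

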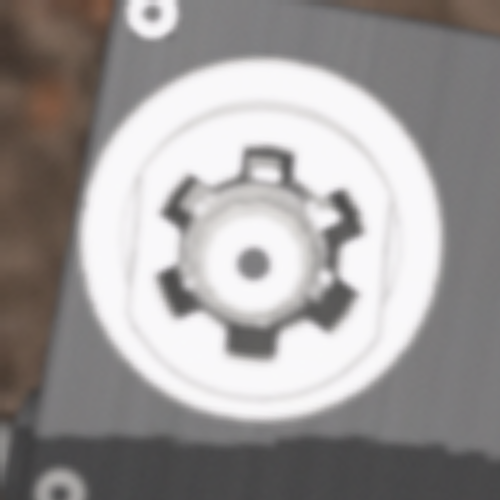

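The roll is fully home, with the neck and head standing clear above the hub at about (260,252). Now to the yellow plate.

>>> carry_out:
  plan: "-0.7 0 0 0 0 0;-1 0 0 0 0 0;-1 0 0 0 0 0;-1 0.03 0 0 0 0;-1 0.03 0 0 0 0;-1 0.03 0 0 0 0;-1 0.03 0 0 0 0;-1 0 0 0 0 0"

```text
time_s: 11.17
eef_pos: [0.5349, -0.2323, 0.258]
eef_rot: [-0.0, 0.738, 0.675, 0.0]
wrist_force: [1.8, 0.4, 0.7]
opening: 0.823
grasp_force: 0.0
```

>>> carry_out:
  plan: "-1 0 0 0 0 0;-0.9 0 0 0 0 0;-0.5 0 0 0 0 0;0 0 0 0 0 1;0 0 0 0 0 1;0 0 0 0 0 1;0 0 0 0 0 1;0 0 0 0 0 1"

```text
time_s: 11.83
eef_pos: [0.5267, -0.3261, 0.2576]
eef_rot: [-0.0, 0.883, 0.469, -0.0]
wrist_force: [0.6, 0.8, 0.2]
opening: 0.827
grasp_force: 0.0
```

>>> carry_out:
  plan: "0 0 0.3 0 0 1;0 0 0.3 0 0 1;0 0 0.3 0 0 1;0 0 0.3 0 0 1;0 0 0.3 0 0 1;0 0 0 0 0 0.6;0 0 0 0 0 0;0 0 0 0 0 0"

```text
time_s: 12.5
eef_pos: [0.5266, -0.3264, 0.1979]
eef_rot: [-0.0, 0.978, 0.21, -0.0]
wrist_force: [-0.7, -0.3, 0.6]
opening: 0.824
grasp_force: 0.0
```

```bash
python3 - <<'E'
from h import *
a=snap('wrist','w6.png')
p,R=Rt();print(p,R.round(4),ctrl.get_obs()['q'])
im=a['pixels'];hsv=cv2.cvtColor(im,cv2.COLOR_RGB2HSV)
m=cv2.inRange(hsv,(22,100,100),(35,255,255))
n,l,s,cc=cv2.connectedComponentsWithStats(m)
for i in range(1,n):
  if s[i,4]>150: print(s[i],cc[i],atz(a,*cc[i],.005))
print(proj(a,[.5255,-.328,.046]))
A=ortho(a,.50,-.34,.005,.075,3600);cv2.imwrite('pics/o6.png',A)
E
```

```text
[ 0.52667997 -0.32666123  0.19831156] [[ 9.119e-01  4.104e-01  3.000e-04]
 [ 4.104e-01 -9.119e-01 -2.000e-04]
 [ 3.000e-04  3.000e-04 -1.000e+00]] [-7.46462877e-01  3.07498387e-01  1.52106822e+00  1.28668108e-04
  1.31266890e+00  4.01413331e-01]
[ 350    0  102   91 1919] [396.85409067  45.17769672] [ 0.67786843 -0.34703962  0.005     ]
[ 290  167   53   75 2487] [315.53437877 203.39485324] [ 0.49874408 -0.34150521  0.005     ]
[314.41134973 187.18757675]
```

View pics/o6.png

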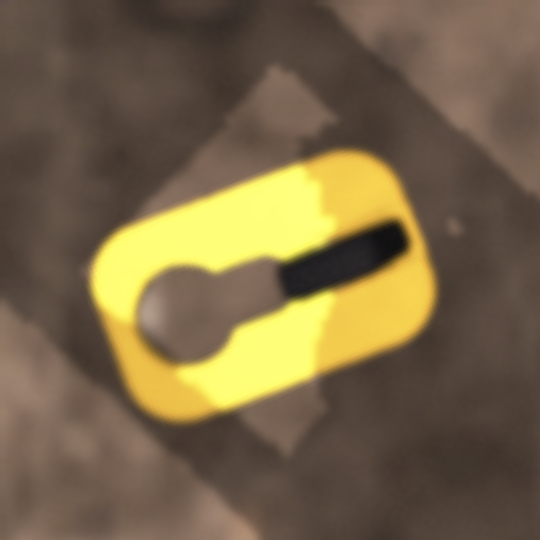

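The plate's axis lies at 20°, with its hole at (187,313) and its grip by about (365,246). The tool is at 24.2°, so I turn +0.073, shift a little and descend.

>>> carry_out:
  plan: "-0.08 0.13 0.3 0 0 0;0 0 0.7 0 0 0.73;0 0 0.8 0 0 0;0 0 0.8 0 0 0;0 0 0.8 0 0 0;0 0 0.6 0 0 0;0 0 0.4 0 0 0;0 0 0.2 0 0 0"

```text
time_s: 13.22
eef_pos: [0.5235, -0.332, 0.0105]
eef_rot: [-0.002, 0.985, 0.173, -0.001]
wrist_force: [0.3, -0.7, -0.3]
opening: 0.822
grasp_force: 0.0
```

>>> carry_out:
  plan: "0 0 0 0 0 0;0 0 0 0 0 0;0 0 0 0 0 0;0 0 0 0 0 0;0 0 0 0 0 0;0 0 0 0 0 0;0 0 0 0 0 0;0 0 0 0 0 0"
  claw: 1

```text
time_s: 13.88
eef_pos: [0.5263, -0.334, 0.0159]
eef_rot: [0.001, 0.985, 0.173, 0.001]
wrist_force: [0.4, 0.5, 6.2]
opening: 0.133
grasp_force: 59.4
```

>>> carry_out:
  plan: "0 0 0 0 0 0;0 0 0 0 0 0;0 0 0 0 0 0;0 0 0 0 0 0;0 0 0 0 0 0;0 0 0 0 0 0;0 0 0 0 0 0;0 0 0 0 0 0"

```text
time_s: 14.55
eef_pos: [0.5262, -0.334, 0.0158]
eef_rot: [0.001, 0.985, 0.173, 0.001]
wrist_force: [0.1, -0.1, 7.1]
opening: 0.131
grasp_force: 59.4
```

>>> carry_out:
  plan: "0 0 -0.4 0 0 0;0 0 -0.7 0 0 0;0 0 -0.9 0 0 0;0 0 -1 0 0 0;0 0 -1 0 0 0;0 0 -0.9 0 0 0;0 0 -0.6 0 0 0;0 0 -0.2 0 0 0"

```text
time_s: 15.22
eef_pos: [0.5269, -0.3346, 0.2479]
eef_rot: [0.004, 0.985, 0.173, 0.003]
wrist_force: [0.9, -1.1, -1.2]
opening: 0.132
grasp_force: 58.6
```

>>> carry_out:
  plan: "0.2 -0.4 0 0 0 0;0.4 -0.7 0 0 0 0;0.48 -0.82 0 0 0 0;0.48 -0.82 0 0 0 0;0.48 -0.82 0 0 0 0;0.48 -0.82 0 0 0 0;0.48 -0.82 0 0 0 0;0.48 -0.82 0 0 0 0"

```text
time_s: 15.88
eef_pos: [0.5728, -0.0565, 0.2394]
eef_rot: [-0.001, 0.985, 0.173, -0.002]
wrist_force: [1.4, -0.2, -1.0]
opening: 0.13
grasp_force: 58.6
```

>>> carry_out:
  plan: "0.48 -0.82 0 0 0 0;0.48 -0.82 0 0 0 0;0.48 -0.82 0 0 0 0;0.48 -0.82 0 0 0 0;0.45 -0.8 0 0 0 0;0.3 -0.5 0 0 0 0;0 0 0 0 0 0;0 0 0 0 0 0"

```text
time_s: 16.55
eef_pos: [0.6107, 0.1511, 0.2392]
eef_rot: [-0.0, 0.985, 0.174, -0.002]
wrist_force: [-0.3, 0.9, -1.8]
opening: 0.135
grasp_force: 58.7
```

```bash
python3 - <<'E'
from h import *
a=snap('wrist','w7.png');b=snap('top','t7.png')
p,R=Rt();print(p,R.round(4),ctrl.get_obs()['opening'])
h=p-R[:,0]*.054
print('hole',h,'delta tool',R.T@(np.array([.563,.1318,p[2]])-h))
im=a['pixels'][:,:,::-1]
A=np.zeros((400,800,3),np.uint8);A[:,:480]=im[:,80:560]
u,v=proj(b,[h[0],h[1],.22]).astype(int);print(u,v)
A[:320,480:]=cv2.resize(b['pixels'][v-20:v+20,u-20:u+20,::-1],(320,320),interpolation=cv2.INTER_CUBIC)
cv2.imwrite('pics/o7.png',A)
E
```

```text
[0.61127247 0.14892707 0.24013681] [[ 9.404e-01  3.401e-01 -3.200e-03]
 [ 3.401e-01 -9.404e-01 -6.000e-04]
 [-3.200e-03 -5.000e-04 -1.000e+00]] 0.13582542869685274
hole [0.56049083 0.13056418 0.24030791] delta tool [ 0.00278041 -0.00030883  0.00016246]
294 174
```

View pics/o7.png

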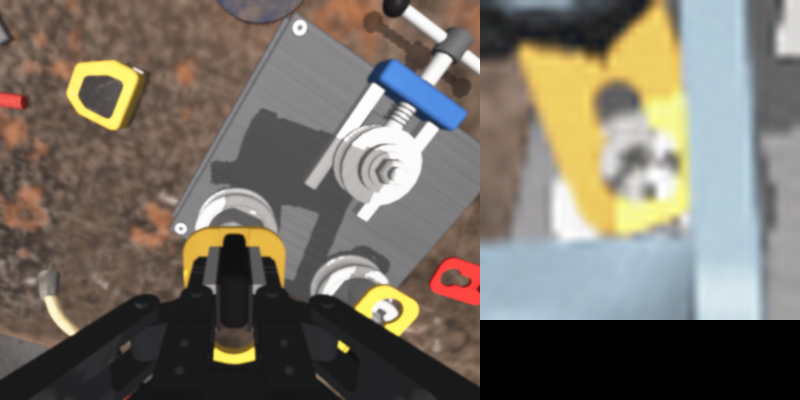

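The round hole is at (640,160) in the top crop, which matches its predicted position. I trim +2.8 mm along x and lower.

>>> carry_out:
  plan: "0.07 -0.01 0 0 0 0;0 0 0.3 0 0 0;0 0 0.4 0 0 0;0 0 0.4 0 0 0;0 0 0.3 0 0 0;0 0 0.2 0 0 0;0 0 0.1 0 0 0;0 0 0 0 0 0"

```text
time_s: 17.32
eef_pos: [0.6144, 0.1501, 0.1728]
eef_rot: [-0.0, 0.985, 0.172, -0.001]
wrist_force: [-0.6, -0.7, -1.3]
opening: 0.133
grasp_force: 58.7
```

```bash
cat > st.py <<'E'
from h import *
p,R=Rt();h=p-R[:,0]*.054
print(p,R[:,2],'delta tool hole->shaft',R.T@(np.array([.563,.1318,p[2]])-h),ctrl.get_obs()['wrist_force'])
E
python3 st.py
```

```text
[0.61442437 0.15013287 0.17284378] [-1.86575644e-03 -1.27931129e-04 -9.99998251e-01] delta tool hole->shaft [-5.94019075e-04 -2.07436943e-04  9.82906894e-05] [-0.55613815 -0.74529183 -1.26786579]
```

Aligned within 1 mm. Lowering over the head.

>>> carry_out:
  plan: "0 0 0.1 0 0 0;0 0 0.1 0 0 0;0 0 0.1 0 0 0;0 0 0.05 0 0 0;0 0 0.05 0 0 0;0 0 0 0 0 0;0 0 0 0 0 0;0 0 0 0 0 0"

```text
time_s: 17.98
eef_pos: [0.6151, 0.1506, 0.1583]
eef_rot: [0.0, 0.985, 0.173, 0.0]
wrist_force: [0.2, 0.7, -1.7]
opening: 0.138
grasp_force: 58.7
```

>>> carry_out:
  plan: "0 0 0.1 0 0 0;0 0 0.1 0 0 0;0 0 0.05 0 0 0;0 0 0.03 0 0 0;0 0 0.02 0 0 0;0 0 0 0 0 0;0 0 0 0 0 0;0 0 0 0 0 0"

```text
time_s: 18.65
eef_pos: [0.6151, 0.1505, 0.1462]
eef_rot: [0.0, 0.985, 0.173, 0.0]
wrist_force: [-0.6, 0.3, -1.9]
opening: 0.135
grasp_force: 58.9
```

>>> carry_out:
  plan: "-0.1 0 0 0 0 0;-0.1 0 0 0 0 0;-0.1 0 0 0 0 0;-0.1 0 0 0 0 0;-0.1 0 0 0 0 0;-0.08 0 0 0 0 0;0 0 0 0 0 0;0 0 0 0 0 0"

```text
time_s: 19.32
eef_pos: [0.593, 0.1426, 0.1462]
eef_rot: [-0.0, 0.985, 0.172, 0.0]
wrist_force: [0.4, 0.2, -1.2]
opening: 0.133
grasp_force: 58.9
```

```bash
python3 st.py
```

```text
[0.59304291 0.14258649 0.14623683] [ 2.39475777e-04  4.83113017e-05 -9.99999970e-01] delta tool hole->shaft [ 2.20794602e-02 -6.37658644e-05 -7.71565929e-06] [ 0.37160792  0.24092306 -1.2289919 ]
```

>>> carry_out:
  plan: "-0.05 0 0 0 0 0;0 0 0.02 0 0 0;0 0 0.02 0 0 0;0 0 0.01 0 0 0;0 0 0 0 0 0;0 0 0 0 0 0;0 0 0 0 0 0;0 0 0 0 0 0"

```text
time_s: 19.98
eef_pos: [0.5915, 0.142, 0.1457]
eef_rot: [0.0, 0.985, 0.173, 0.0]
wrist_force: [-5.1, -0.7, 9.3]
opening: 0.129
grasp_force: 60.5
```

The plate is on the hub and the neck is in the slot. Release to about 40 mm and rise.

>>> carry_out:
  plan: "0 0 0 0 0 0;0 0 0 0 0 0;0 0 0 0 0 0;0 0 0 0 0 0;0 0 0 0 0 0;0 0 0 0 0 0;0 0 -0.1 0 0 0;0 0 -0.3 0 0 0"
  claw: -0.1

```text
time_s: 20.65
eef_pos: [0.5899, 0.1419, 0.1586]
eef_rot: [-0.0, 0.985, 0.173, -0.002]
wrist_force: [-0.8, -0.4, 0.2]
opening: 0.55
grasp_force: 0.0
```

>>> carry_out:
  plan: "0 0 -0.6 0 0 0;0 0 -0.8 0 0 0;0 0 -0.8 0 0 0;0 0 -0.6 0 0 0;-0.7 0 0 0 0 0;-0.7 0 0 0 0 0;0 0 0 0 0 0;0 0 0 0 0 0"

```text
time_s: 21.32
eef_pos: [0.538, 0.1228, 0.2736]
eef_rot: [0.0, 0.985, 0.172, 0.001]
wrist_force: [-0.1, 0.3, -0.3]
opening: 0.555
grasp_force: 0.0
```

```bash
python3 - <<'E'
from h import *
a=snap('wrist','w8.png');p,R=Rt();print(p,ctrl.get_obs()['opening'],ctrl.get_obs()['grasp_force'])
# numeric check: yellow outline on the hub at z=.135
hsv=cv2.cvtColor(a['pixels'],cv2.COLOR_RGB2HSV);m=cv2.inRange(hsv,(18,90,90),(36,255,255))
n,l,s,cc=cv2.connectedComponentsWithStats(m)
x=-R[:,0]
for i in range(1,n):
  if s[i,4]>300:
    pts=np.argwhere(l==i)[:,::-1].astype(np.float32)
    hull=cv2.convexHull(pts)[:,0]
    W=np.array([atz(a,*q,.135)[:2] for q in hull]).astype(np.float32)
    (c,wh,ang)=cv2.minAreaRect(W);print(s[i],'centre',c,'size',wh,ang)
print('expected plate centre for slot on shaft ~',np.array([.563,.1318])-x[:2]*0+0, 'x dir',x[:2])
E
```

```text
[0.53891988 0.12291182 0.27351042] 0.5513559126020877 0.0
[ 148    0   74   62 2009] centre (0.6351721882820129, 0.26775455474853516) size (0.05059214308857918, 0.049399808049201965) 82.78841400146484
[ 282  108   65  102 4383] centre (0.5633760094642639, 0.13109789788722992) size (0.09146921336650848, 0.05719355493783951) 19.775014877319336
[ 401  191   92   84 3302] centre (0.5347875356674194, -0.015298359096050262) size (0.05974704772233963, 0.09358629584312439) 78.21784210205078
expected plate centre for slot on shaft ~ [0.563  0.1318] x dir [-0.94054475 -0.33966232]
```

The plate outline measures 91 × 57 mm at hub height. Its centre is at (0.5634, 0.1311), within about 2 mm of where it should be. Handing in.

```bash
python3 -c "
from bench import ctrl
print(ctrl.hand_in())"
```

```text
the job is handed in; nothing more can be done
None
```

I handed the job in at about 21 s: by my measurements the steel roll is home on its collar and the yellow lock plate sits flat on the hub with the neck at the closed end of its slot, though the hand-in returned no verdict.

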